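# Seat the sensor bracket in the datum corner

## Task

Push the zinc sensor bracket along the tabletop into the dark steel datum corner, so that the back of its upright lies flush against the long fence and its left side is fully home against the short end stop, then leave it there. Slide it steadily, flat on the table all the way: do not lift, tip or flick it, and leave everything else where it stands.

Things in the scene. Friction and masses are not known exactly. Their poses are not given: they have to be found in the camera images.
- bracket: Loose grey zinc sensor bracket, 0.2 to 0.45 kg. Base plate 60 mm (its x) by 96 mm (its y), 14 mm thick; along its back (+x) edge a full-width upright, 10 mm thick, top 50 mm above the table, plane at the back, with a dark bore and a boss in front. Origin: centre of the underside; y to its left, z up. Starts in front (-x) of the fence, turned at most 0.5 rad from it; stays where left.
- bracket_corner (a point): Back left bottom corner of the bracket: 30 mm along its x and 48 mm along its y from its origin. Seated, it lies at the origin of corner. Sliding the bracket can take up to about 7 N.
- corner: Fixed L of dark steel bars, 16 mm wide, 18 mm high. Origin: the inner corner at table height. The long fence runs 280 mm along -y, its working face is the plane x = 0, looking to -x; the short end stop runs 80 mm along -x, its working face is the plane y = 0, looking to -y. Its x points away from the robot, within 0.25 rad; z up.
- housing: Loose orange plastic connector housing, 32 x 44 mm, 34 mm high; origin under its centre. To be left alone.
- window: Loose frosted glass photodiode window, a disc 48 mm across and 7 mm thick, lying flat; origin under its centre. To be left alone.
- go_gauge: Loose knurled steel go gauge standing on its handle: 25 mm across, 64 mm high; origin under its centre. To be left alone.
- swab_cup: Loose white ceramic cup, 60 mm across, 60 mm high; origin under its centre. To be left alone.
- driver: Loose screwdriver, 160 mm long, lying on the table to the right. To be left alone.
There are look-alikes about, which are no part of the job. There is more than one size of the bracket; the one meant has the size given above.

How it is judged:
By the outcome, as a careful person would: the job done as asked, in the order asked, and still so for the second after the job is handed in, with the robot touching nothing.
It also fails if it takes over 51 s, if anything falls off the work surface, if the arm or the gripper's body presses on something with over 40 N, if the wrist force passes 120 N, or if a joint passes its speed limit or range.

## Robot

A 6-joint arm with a two-finger parallel gripper is mounted at the origin on the work surface. World frame = base frame: x ahead of the robot, y to its left, z up, the work surface at z = 0. Lengths are in m, angles in rad, forces in N, time in s.
With the tool pointing down it reaches from about 0.25 to 0.775 m from the base axis. Payload 8.9 kg.
Tool frame: the origin (TCP) lies on the centre line of the jaws, within the pads' length; the fingertips stand 8 mm ahead of it and the grasp point (between the pads) lies 11 mm behind it; z points along the fingers, x is the direction in which the jaws open and shut, and the axes are right-handed (so a half turn about z gives the same grasp; the last joint's range is limited). The gripper opens to 85 mm and grips with 20 to 120 N. Pads are 22 mm wide; open, the fingers measure 114 mm over their backs; the gripper's body (76 mm by 85 mm) begins 54 mm behind the grasp point. The pads swing forward as they close: fully open they stand 13 mm farther back than shut.
Start: joints at [1.077, 0.291, -0.153, 1.127, 0, 1.431], TCP at [0.182, 0.492, 0.239] pointing down, gripper open.
Joint ranges: [-2.52, 2.52], [-0.91, 1.74], [-1.3, 1.37], [-1.96, 2.02], [-1.52, 1.47], [-3.14, 3.14]. Speed limits (rad/s): [2.22, 2.22, 2.79, 3.14, 3.14, 3.14].

## Interface

Orientations are given as a unit quaternion [w, x, y, z].
In Python, from cell import ctrl gives the robot as it stands.
- The arm moves only by the shell command python3 -m inch 'ROWS' [OPENING] [FORCE]. ROWS is JSON, a list that holds one entry, the list of rows, each a list of 6 numbers: the shift along the tool's x, y, z in cm, then the turn, a rotation vector about the tool's x, y, z in rad. A call has 1 to 20 rows; each row shifts and turns the commanded pose from where the row before left it, along the tool's axes as they then stand; what a row does not reach is not made up. A row lasts 1/12 s, in which the tool goes at most 41.7 mm and 7.16 degrees, less where a joint would pass 70% of its speed; a pose out of reach is approached as far as the arm can. A call with a gripper value outside its range is refused whole. OPENING is the closure, from 0 (fully open) to 1 (shut), set as the call begins (- or left out, the last holds). The fingers move at their own pace and stop on an object; FORCE is the grip in N (left out, the last holds). Time passes only in rows, so rows that do not move let the fingers close. It gives the time, the measured TCP pose, the force and the opening at its end, in the units of the state.
- ctrl.state(): the state, without advancing time (a new reading comes with each control period).
- ctrl.read_camera(name): name is "scene" or "top" or "wrist"; returns the picture (480x640x3 uint8, red, green, blue); there is no depth.
- ctrl.camera_params(name): a dict with "vfov" (degrees; the focal length in pixels is half the picture's height over the tangent of half this angle, whatever the lens; pixels are square), "cx", "cy" (the principal point, pixels), "k1" (the pictures are not rectified: a ray, as slopes to the right and down, at radius r is drawn at 1 + k1 r^2 times it, then the intrinsics apply), "R" (3x3) and "t" (3): a world point X has camera coordinates R X + t. Camera axes: x right, y down, z forward; pixel columns grow to the right and rows downward; lengths in m; the calibration is good to about 2 mm. A picture is of the moment at which its call begins: read the wrist's pose just before it. camera_params takes no time and is no camera call; for the wrist camera it gives the pose at the moment of the call.
- ctrl.sign_off(): hands the job in, once; it reports no verdict.
Trained networks look in the newest picture that a camera, given by its name, has taken for a name from the list of things; names that differ only in an ending like _2 or _b are one class to them, and where a whole thing is asked for, a point or a joint stands for the part that bears it (a point fixed in the world has none). Each returns a list of dicts, best first, with "confidence" (0 to 1); they miss things now and then, are a little off and sometimes report something else, mostly with a low value. They report only what shows in the picture. A call takes as long as a camera call. They do not tell look-alikes from the thing itself.
- ctrl.regions_of(name, camera): "mask" (480x640 bool, what is visible of it) and "box" ([left, top, right, bottom] in pixels, round what is visible of it).
- ctrl.tip_of(name, camera): "uv" ([column, row] in pixels: a listed point, or the origin of a listed thing).
The state is a dict: "time_s": time; "qpos": joint angles; "qd": joint speeds; "tau": joint torques, N m; "ee_pos": TCP position; "orientation": TCP orientation; "wrist_force": force on the tool from outside, world axes, zero at the start; "torque": the same for the moment, N m; "grip_width": opening from 0.0 (shut) to 1.0 (fully open).
Only numpy, scipy, OpenCV 4.12 (cv2) and the standard library are available. Lean on these libraries where they do the work, as an engineer would, in place of code of your own. Each camera call takes 0.05 s, during which the arm holds its last target. There are 200 camera calls.

## Working session

There is one attempt and no reset: what is moved stays moved. The work goes in short steps, Python scripts to look and compute and a shell command to move; the robot and the scene stay as the last step left them, time stands still between calls to the robot, and variables do not carry over. Pictures are saved under pics/ and viewed, about 8 in all and at most 12, crops included, and the job is handed in when it is done.

```bash
mkdir -p pics; ls
cat > h.py <<'E'
import numpy as np, cv2
from cell import ctrl
def ray(cam,uv,p=None):
    p=p or ctrl.camera_params(cam); f=240/np.tan(np.radians(p["vfov"])/2)
    d=(np.array(uv,float)-[p["cx"],p["cy"]])/f; u=d.copy()
    for _ in range(30): u=d/(1+p["k1"]*(u@u))
    R=np.array(p["R"]); t=np.array(p["t"]); return -R.T@t, R.T@np.array([u[0],u[1],1])
def at(cam,uv,z=0,p=None):
    c,d=ray(cam,uv,p); return c+d*(z-c[2])/d[2]
def proj(cam,X,p=None):
    p=p or ctrl.camera_params(cam); f=240/np.tan(np.radians(p["vfov"])/2)
    c=np.array(p["R"])@np.array(X,float)+np.array(p["t"]); u=c[:2]/c[2]
    return u*(1+p["k1"]*(u@u))*f+[p["cx"],p["cy"]]
def snap(cam,name):
    im=ctrl.read_camera(cam); cv2.imwrite(f"pics/{name}.png",im[:,:,::-1]); return im
E
python3 - <<'E'
from h import *
s=ctrl.state(); print(s)
snap("top","top0"); snap("scene","scene0")
for c in("top","scene"):
  for n in("bracket","corner","bracket_corner"):
    for r in ctrl.tip_of(n,c): print(c,n,np.round(r["uv"],1),round(r["confidence"],2),np.round(at(c,r["uv"]),3))
for n in("housing","window","go_gauge","swab_cup","driver"):
    for r in ctrl.tip_of(n,"top"): print(n,np.round(r["uv"],1),round(r["confidence"],2),np.round(at("top",r["uv"]),3))
E
```

```text
pics
{'time_s': 0.0, 'qpos': array([ 1.07667795e+00,  2.91297287e-01, -1.54089454e-01,  1.12667423e+00,
        2.27785468e-05,  1.43151152e+00]), 'qd': array([ 0.00029344,  0.00028843, -0.00067848,  0.00051799,  0.00127814,
        0.00020722]), 'tau': array([ 2.60458006e-05, -5.37136710e+01,  3.31370974e+01,  1.56728493e-02,
       -2.89327882e-04,  5.34460582e-06]), 'ee_pos': array([0.18219474, 0.49194797, 0.23873721]), 'orientation': array([ 2.75473859e-04,  8.20802589e-01,  5.71211615e-01, -5.69275807e-04]), 'wrist_force': array([ 0.38939892, -0.04460507, -1.14560699]), 'torque': array([0.03194802, 0.04547009, 0.04748007]), 'grip_width': 0.9987118256739388}
top bracket [213.5 287.3] 0.72 [0.461 0.215 0.   ]
top bracket [353.2 314.2] 0.7 [ 0.395 -0.123  0.   ]
top bracket [301.5 269.9] 0.6 [0.502 0.002 0.   ]
top bracket_corner [364.3 343.5] 0.92 [ 0.324 -0.15   0.   ]
top bracket_corner [285.5 257.4] 0.89 [0.533 0.04  0.   ]
top bracket_corner [203.9 318.9] 0.88 [0.384 0.238 0.   ]
scene bracket [248.2 233.7] 0.97 [ 0.404 -0.135  0.   ]
scene bracket [317.7 240.3] 0.67 [ 0.504 -0.006  0.   ]
scene bracket [380.4 202.3] 0.67 [0.466 0.198 0.   ]
scene corner [399.7 254.1] 0.74 [0.634 0.131 0.   ]
scene bracket_corner [369.3 180. ] 0.87 [0.378 0.226 0.   ]
scene bracket_corner [342.9 244.3] 0.76 [0.544 0.037 0.   ]
scene bracket_corner [224.1 221.3] 0.58 [ 0.337 -0.166  0.   ]
housing [162.  228.9] 0.66 [0.603 0.343 0.   ]
window [463.5 205.2] 0.71 [ 0.66  -0.398  0.   ]
window [501.6 297.2] 0.26 [ 0.433 -0.487  0.   ]
go_gauge [459.8 284.3] 0.59 [ 0.465 -0.384  0.   ]
swab_cup [122.2 304.5] 0.69 [0.419 0.438 0.   ]
driver [498.5 296.8] 0.63 [ 0.434 -0.479  0.   ]
```

Run:
```python
import cv2
im=cv2.imread("pics/top0.png")[180:380,100:540]
cv2.imwrite("pics/top0c.png",cv2.resize(im,(800,364),interpolation=cv2.INTER_CUBIC))
```

```text
(no output)
```

View pics/top0c.png

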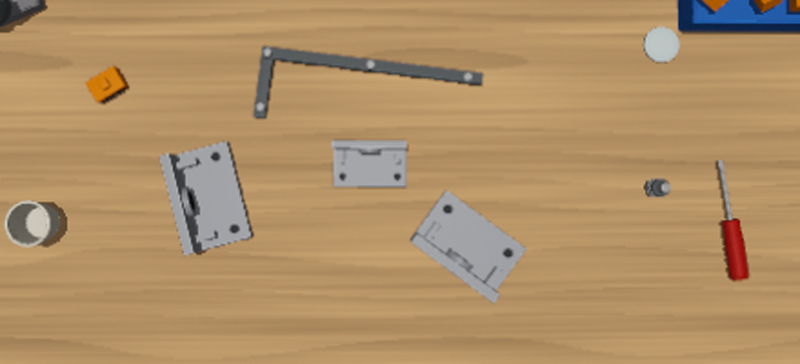

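View pics/scene0.png

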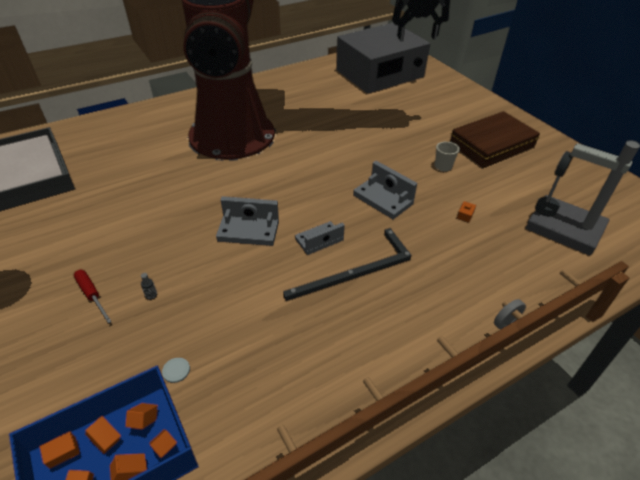

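The top view shows three brackets. The middle one, at about (302,270), measures roughly 100 x 62 mm and faces the fence, so it is the one meant. The other two are larger and turned too far. The corner sits at about (247,209), with its fence running right. The scene view agrees. Next I bring the wrist camera over for a closer look.

```bash
cat >> h.py <<'E'
from scipy.spatial.transform import Rotation as Ro
def go(xyz,yaw):
    "tool shift (cm, first-turn-then-shift and shift-as-is) to reach TCP xyz with tool x at world yaw, z down"
    s=ctrl.state(); q=s["orientation"]; R=Ro.from_quat([q[1],q[2],q[3],q[0]])
    Rt=Ro.from_matrix(np.array([[np.cos(yaw),np.sin(yaw),0],[np.sin(yaw),-np.cos(yaw),0],[0,0,-1]]).T)
    d=np.array(xyz)-s["ee_pos"]
    print("now",np.round(s["ee_pos"],4),"shift cm",np.round(R.inv().apply(d)*100,2),"in target frame",np.round(Rt.inv().apply(d)*100,2),"turn",np.round((R.inv()*Rt).as_rotvec(),3))
E
python3 - <<'E'
from h import *
a=at("top",[246.9,208.6],.018);b=at("top",[100+468/1.818,180+76/1.818],.018);b=at("top",[100+468/1.818,180+76/1.818],.018)
print(a,b,"yaw",np.arctan2(*(a-b)[1::-1]))
p=ctrl.camera_params("wrist");s=ctrl.state();R=np.array(p["R"])
print(p["vfov"],-R.T@p["t"]-s["ee_pos"],R[2],"img right",R[0])
go([.42,.05,.3],np.arctan2(a[1]-b[1],a[0]-b[0]))
E
```

```text
[0.65002791 0.1327223  0.018     ] [ 0.61718061 -0.13395447  0.018     ] yaw 1.448240892777411
68.59277764142178 [-0.07785099  0.02832785  0.13380181] [ 0.30258194 -0.11322286 -0.94637453] img right [ 0.34725979  0.93776824 -0.00116472]
now [0.1824 0.4923 0.2393] shift cm [-33.22  37.65  -6.07] in target frame [-40.99  28.99  -6.07] turn [ 0.    -0.    -0.232]
```

```bash
python3 -m inch '[[[-1.85,2.1,-0.3,0,0,0],[-1.85,2.1,-0.3,0,0,0],[-1.85,2.1,-0.3,0,0,0],[-1.85,2.1,-0.3,0,0,0],[-1.85,2.1,-0.3,0,0,0],[-1.85,2.1,-0.3,0,0,0],[-1.85,2.1,-0.3,0,0,0],[-1.85,2.1,-0.3,0,0,0],[-1.85,2.1,-0.3,0,0,0],[-1.85,2.1,-0.3,0,0,0],[-1.85,2.1,-0.3,0,0,0],[-1.85,2.1,-0.3,0,0,0],[-1.85,2.1,-0.3,0,0,0],[-1.85,2.1,-0.3,0,0,0],[-1.85,2.1,-0.3,0,0,0],[-1.85,2.1,-0.3,0,0,0],[-1.85,2.1,-0.3,0,0,-0.11],[-1.85,2.1,-0.3,0,0,-0.12],[0,0,0,0,0,0],[0,0,0,0,0,0]]]' 0.5
python3 - <<'E'
from h import *
s=ctrl.state();p=ctrl.camera_params("wrist");np.save("p1.npy",p,allow_pickle=True)
snap("wrist","w1");print(s["ee_pos"],s["orientation"])
for n in("bracket","corner","bracket_corner"):
    for r in ctrl.tip_of(n,"wrist"): print(n,np.round(r["uv"],1),round(r["confidence"],2),np.round(at("wrist",r["uv"],0,p),4))
E
```

```text
time_s: 2.32
ee_pos: [0.4243, 0.0494, 0.2933]
orientation: [-0.0, 0.751, 0.66, 0.0]
wrist_force: [-0.9, 1.4, 0.6]
grip_width: 0.497
[0.42426356 0.04935874 0.29326921] [-4.30613447e-05  7.50894797e-01  6.60421836e-01  9.81679767e-06]
bracket [296.2 253.1] 0.98 [ 0.5033 -0.0021 -0.    ]
bracket [177.5 183.3] 0.65 [ 0.3939 -0.1327  0.    ]
bracket [458.4 202.7] 0.55 [0.4624 0.2088 0.    ]
bracket_corner [140.2 125.3] 0.94 [ 0.3213 -0.1591  0.    ]
bracket_corner [479.2 139. ] 0.77 [0.388  0.2344 0.    ]
bracket_corner [333.4 266. ] 0.6 [0.5276 0.0438 0.    ]
```

View pics/w1.png

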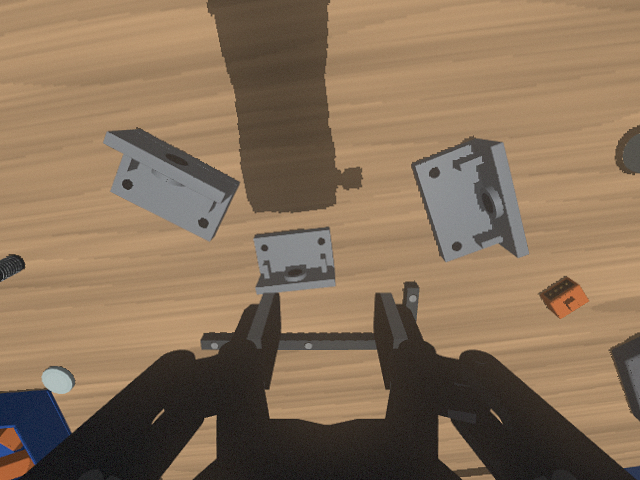

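The wrist view shows the target bracket at (296,258) with its front edge running from (254,236) to (331,227). The fence crosses at about row 340 and the end stop is at (411,300). I'll check the sizes.

Run:
```python
from h import *
p=np.load("p1.npy",allow_pickle=True).item()
f=lambda u,z: at("wrist",u,z,p)
a,b=f([254,237],0),f([331,228],0); print("front",a,b,"len",np.linalg.norm(a-b),"front normal yaw",np.arctan2(*(b-a)[1::-1])-np.pi/2)
c,d=f([257,291],.05),f([335,285],.05); print("upright top back?",c,d,np.linalg.norm(c-d))
e,g=f([202,333],.018),f([378,334],.018); print("fence front top?",e,g,np.arctan2(*(g-e)[1::-1]))
print("stop end",f([404,283],.018),f([419,284],.018))
im=cv2.imread("pics/w1.png")[215:355,190:440]; cv2.imwrite("pics/w1c.png",cv2.resize(im,None,fx=3.2,fy=3.2,interpolation=cv2.INTER_CUBIC))
```

```text
front [ 0.47447562 -0.05249173  0.        ] [0.4750582  0.04711065 0.        ] len 0.09960408690107711 front normal yaw -0.005848929605391184
upright top back? [ 0.52661247 -0.04914663  0.05      ] [0.53047279 0.04448407 0.05      ] 0.093710243171571
fence front top? [ 0.59600307 -0.14565733  0.018     ] [0.62746798 0.09238643 0.018     ] 1.4393769713217457
stop end [0.55504511 0.13174795 0.018     ] [0.55899186 0.15093727 0.018     ]
```

View pics/w1c.png

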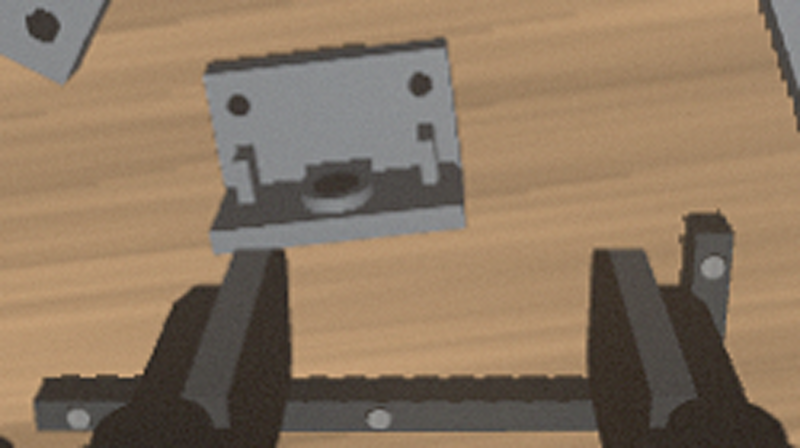

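Run:
```python
from h import *
p=np.load("p1.npy",allow_pickle=True).item()
f=lambda u,z: at("wrist",u,z,p)
P=lambda c:[190+c[0]/3.2,215+c[1]/3.2]
print("fence bottom",f(P([40,379]),0),f(P([590,378]),0),"top",f(P([40,402]),.018),f(P([590,402]),.018))
print("stop inner bottom",f(P([684,222]),0),f(P([684,285]),0),"top",f(P([693,238]),.018),f(P([692,285]),.018))
print("front bottom",f(P([206,64]),0),f(P([444,39]),0),"front top",f(P([206,75]),.014),f(P([446,49]),.014))
yaw=-.124;ex=np.array([np.cos(yaw),np.sin(yaw),0])
go(np.array([.474,-.002,.06])-.035*ex,np.pi/2+yaw)
```

```text
fence bottom [ 0.60798374 -0.15414517  0.        ] [0.63790974 0.08884517 0.        ] top [ 0.60811123 -0.14802324  0.018     ] [0.63745675 0.08661691 0.018     ]
stop inner bottom [0.56643334 0.13448358 0.        ] [0.59650856 0.13282592 0.        ] top [0.56464518 0.13454929 0.018     ] [0.58620853 0.13300798 0.018     ]
front bottom [ 0.47187271 -0.05148788  0.        ] [0.47362171 0.04440941 0.        ] front top [ 0.47204769 -0.04872667  0.014     ] [0.47340096 0.04515697 0.014     ]
now [0.4232 0.0511 0.2933] shift cm [-4.64  2.21 23.33] in target frame [-4.64  2.19 23.33] turn [-0.    -0.    -0.001]
```

```bash
python3 -m inch '[[[-0.9,0.44,2,0,0,0],[-0.9,0.44,2,0,0,0],[-0.9,0.44,2,0,0,0],[-0.9,0.44,2,0,0,0],[-0.9,0.44,2,0,0,0],[0,0,2.5,0,0,0],[0,0,2.5,0,0,0],[0,0,2.5,0,0,0],[0,0,2.5,0,0,0],[0,0,2.5,0,0,0],[0,0,1.6,0,0,0],[0,0,1,0,0,0],[0,0,0.7,0,0,0],[0,0,0,0,0,0],[0,0,0,0,0,0]]]'
python3 - <<'E'
from h import *
s=ctrl.state();print(s["wrist_force"],s["torque"]);snap("scene","s2");im=cv2.imread("pics/s2.png")[130:290,200:400];cv2.imwrite("pics/s2.png",cv2.resize(im,None,fx=3.6,fy=3.6,interpolation=cv2.INTER_CUBIC))
yaw=-.123;ex=np.array([np.cos(yaw),np.sin(yaw),0])
go(np.array([.4728,-.003,.018])-.030*ex,np.pi/2+yaw)
E
```

```text
time_s: 3.77
ee_pos: [0.4399, 0.0034, 0.0355]
orientation: [-0.0, 0.75, 0.662, -0.0]
wrist_force: [-0.5, 0.1, 0.6]
grip_width: 0.498
[-0.4843727   0.12471059  0.59270747] [-0.00012607  0.00054147 -0.0201666 ]
now [0.4404 0.0032 0.0359] shift cm [-0.22  0.29  1.79] in target frame [-0.22  0.29  1.79] turn [ 0.001 -0.    -0.001]
```

View pics/s2.png

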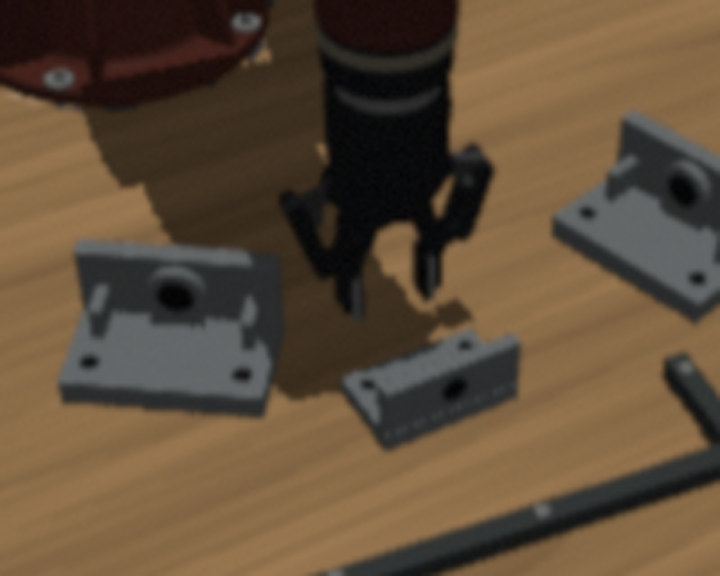

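The fingers are clear of everything, in front of the bracket. I'll lower them in careful steps to feel for the table.

```bash
python3 - <<'E'
from h import *
s=ctrl.state()
for u in([297.8,218.3],[318.9,212.8]):
    c,d=ray("scene",u)
    for z in(.02,.026,.03,.035): print(z,np.round(c+d*(z-c[2])/d[2]-s["ee_pos"],4))
E
python3 -m inch '[[[-0.2,0,0.4,0,0,0],[0,0,0.4,0,0,0],[0,0,0.4,0,0,0],[0,0,0.2,0,0,0],[0,0,0.2,0,0,0],[0,0,0.2,0,0,0],[0,0,0,0,0,0]]]'
```

```text
0.02 [-0.006  -0.0228 -0.0159]
0.026 [-0.0002 -0.0259 -0.0099]
0.03 [ 0.0037 -0.028  -0.0059]
0.035 [ 0.0085 -0.0305 -0.0009]
0.02 [ 0.0021  0.03   -0.0159]
0.026 [ 0.0079  0.0265 -0.0099]
0.03 [ 0.0117  0.0242 -0.0059]
0.035 [ 0.0165  0.0212 -0.0009]
time_s: 4.4
ee_pos: [0.4395, 0.001, 0.0169]
orientation: [-0.0, 0.75, 0.662, -0.0]
wrist_force: [0.3, -0.4, -0.9]
grip_width: 0.499
```

```bash
python3 -m inch '[[[0,0,0.2,0,0,0],[0,0,0.1,0,0,0],[0,0,0.1,0,0,0],[0,0,0,0,0,0]]]'
```

```text
time_s: 4.73
ee_pos: [0.4396, 0.001, 0.0132]
orientation: [-0.0, 0.75, 0.662, -0.0]
wrist_force: [0.8, 0.5, -0.7]
grip_width: 0.496
```

```bash
python3 -m inch '[[[0,0.3,0,0,0,0],[0,0.4,0,0,0,0],[0,0.4,0,0,0,0],[0,0.4,0,0,0,0],[0,0.4,0,0,0,0],[0,0.4,0,0,0,0],[0,0.4,0,0,0,0],[0,0.4,0,0,0,0],[0,0.4,0,0,0,0],[0,0.4,0,0,0,0],[0,0.4,0,0,0,0],[0,0.4,0,0,0,0],[0,0.4,0,0,0,0],[0,0.4,0,0,0,0],[0,0.4,0,0,0,0],[0,0.4,0,0,0,0],[0,0.4,0,0,0,0],[0,0.4,0,0,0,0],[0,0.4,0,0,0,0],[0,0.3,0,0,0,0]]]'
python3 -m inch '[[[0,0.3,0,0,0,0],[0,0.3,0,0,0,0],[0,0.3,0,0,0,0],[0,0.3,0,0,0,0],[0,0.3,0,0,0,0],[0,0.3,0,0,0,0],[0,0.3,0,0,0,0],[0,0.3,0,0,0,0],[0,0.2,0,0,0,0],[0,0.2,0,0,0,0]]]'
```

```text
time_s: 6.4
ee_pos: [0.5177, -0.0088, 0.0133]
orientation: [0.0, 0.75, 0.662, 0.0]
wrist_force: [-1.5, -0.2, -1.5]
grip_width: 0.496
time_s: 7.23
ee_pos: [0.5451, -0.0123, 0.0133]
orientation: [-0.0, 0.75, 0.662, -0.0]
wrist_force: [-1.1, 0.3, 0.8]
grip_width: 0.506
```

```bash
python3 -m inch '[[[0,0.2,0,0,0,0],[0,0.2,0,0,0,0],[0,0.2,0,0,0,0],[0,0.1,0,0,0,0],[0,0,0,0,0,0]]]'
python3 - <<'E'
from h import *
snap("scene","s3");im=cv2.imread("pics/s3.png")[160:310,240:440];cv2.imwrite("pics/s3.png",cv2.resize(im,None,fx=4,fy=4,interpolation=cv2.INTER_CUBIC))
E
```

```text
time_s: 7.65
ee_pos: [0.5524, -0.0132, 0.0133]
orientation: [0.0, 0.75, 0.662, 0.0]
wrist_force: [-0.4, -0.1, -0.2]
grip_width: 0.502
```

View pics/s3.png

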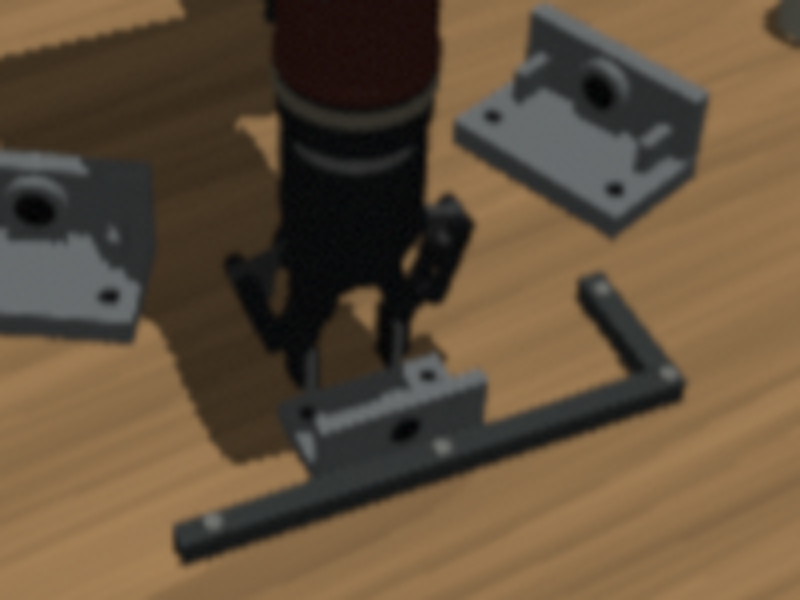

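The bracket is parallel to the fence, with its base within a few mm of it (crop 310,470 to 485,430). I'll close the gap gently.

```bash
python3 -m inch '[[[0,0.1,0,0,0,0],[0,0.1,0,0,0,0],[0,0,0,0,0,0]]]'
python3 -m inch '[[[0,0.1,0,0,0,0],[0,0,0,0,0,0]]]'
```

```text
time_s: 7.95
ee_pos: [0.5527, -0.0132, 0.0132]
orientation: [-0.001, 0.75, 0.662, -0.001]
wrist_force: [-5.1, 0.3, 4.4]
grip_width: 0.496
time_s: 8.12
ee_pos: [0.5527, -0.0132, 0.013]
orientation: [-0.001, 0.75, 0.662, -0.001]
wrist_force: [-7.2, -0.1, 6.1]
grip_width: 0.5
```

```bash
python3 -m inch '[[[0,-0.4,0,0,0,0],[0,-0.6,0,0,0,0],[0,-1,0,0,0,0],[0,-0.5,-2,0,0,0],[0,0,-2.5,0,0,0],[0,0,-2.5,0,0,0],[0,0,-1,0,0,0],[0,0,0,0,0,0]]]' 0.7
python3 - <<'E'
from h import *
print(np.round(ctrl.state()["qpos"],2)); y=-.123
go([.5813,-.1012,.09],y); go([.5813,-.1012,.09],y+np.pi)
E
```

```text
time_s: 8.78
ee_pos: [0.532, -0.0107, 0.0957]
orientation: [0.002, 0.75, 0.662, 0.002]
wrist_force: [2.0, 0.6, -0.0]
grip_width: 0.298
[-0.16  0.43 -0.36  0.78 -0.   -0.03]
now [ 0.532  -0.0107  0.0957] shift cm [-8.37  6.02  0.61] in target frame [6.01 8.38 0.57] turn [ 0.004 -0.004  1.569]
now [ 0.532  -0.0107  0.0957] shift cm [-8.37  6.02  0.61] in target frame [-6.01 -8.38  0.57] turn [ 0.004  0.004 -1.573]
```

```bash
python3 -m inch '[[[-1.68,0,0,0,0,0],[-1.68,1,0,0,0,0],[-1.68,1.6,0,0,0,0],[-1.68,1.7,0,0,0,0],[-1.65,1.7,0,0,0,0],[0,0,0,0,0,-0.121],[0,0,0,0,0,-0.121],[0,0,0,0,0,-0.121],[0,0,0,0,0,-0.121],[0,0,0,0,0,-0.121],[0,0,0,0,0,-0.121],[0,0,0,0,0,-0.121],[0,0,0,0,0,-0.121],[0,0,0,0,0,-0.121],[0,0,0,0,0,-0.121],[0,0,0,0,0,-0.121],[0,0,0,0,0,-0.121],[0,0,0,0,0,-0.121],[0,0,0,0,0,0]]]'
python3 - <<'E'
from h import *
go([.5813,-.1012,.02],np.pi-.123)
p=ctrl.camera_params("wrist");np.save("p2.npy",p,allow_pickle=True);snap("wrist","w2")
for n in("bracket","bracket_corner","corner"):
    for r in ctrl.tip_of(n,"wrist"): print(n,np.round(r["uv"],1),round(r["confidence"],2),np.round(at("wrist",r["uv"],0,p),4))
E
```

```text
time_s: 10.37
ee_pos: [0.5785, -0.1007, 0.0918]
orientation: [-0.001, 0.058, 0.998, 0.0]
wrist_force: [-0.1, -0.5, -0.3]
grip_width: 0.3
now [ 0.5785 -0.1007  0.0918] shift cm [-0.29 -0.02  7.18] in target frame [-0.28 -0.02  7.18] turn [ 0.    -0.002  0.006]
bracket [598.  172.6] 0.9 [ 0.3969 -0.1311  0.    ]
bracket [321.3 350.1] 0.8 [ 0.5926 -0.0176  0.    ]
```

View pics/w2.png

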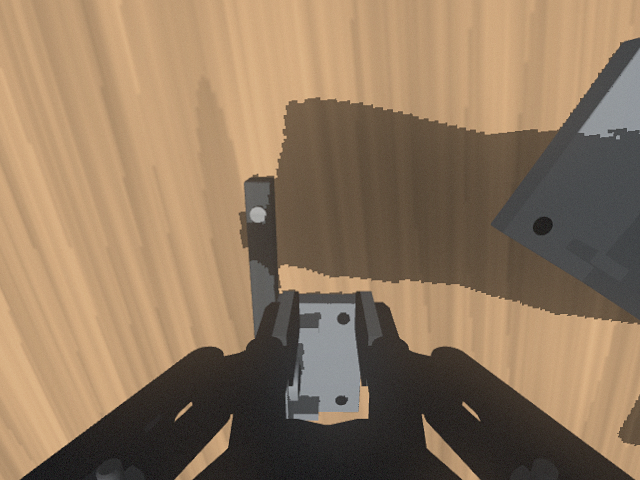

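The wrist view now looks along the fence. The bracket's right side is ahead between the fingers (row about 292) and its upright is against the fence at column 290.

```bash
python3 - <<'E'
from h import *
p=np.load("p2.npy",allow_pickle=True).item()
R=np.array([[.9924,-.1227],[.1227,.9924]])
for u,z in(([301,292],0),([358,292],0),([301,303],.014),([358,303],.014),([290,415],.05)): print(u,R@(at("wrist",u,z,p)[:2]-[.6425,.125]))
print(R@(ctrl.state()["ee_pos"][:2]-[.6425,.125]))
E
python3 -m inch '[[[-0.28,0,1,0,0,0],[0,0,1.8,0,0,0],[0,0,1.8,0,0,0],[0,0,1.2,0,0,0],[0,0,0.6,0,0,0],[0,0,0.4,0,0,0],[0,0,0.3,0,0,0],[0,0,0.3,0,0,0],[0,0,0.1,0,0,0],[0,0,0,0,0,0]]]'
```

```text
[301, 292] [-0.01744406 -0.19719008]
[358, 292] [-0.05825981 -0.19739442]
[301, 303] [-0.0183676  -0.19619239]
[358, 303] [-0.05710152 -0.19638258]
[290, 415] [-0.01250504 -0.1346926 ]
[-0.03541739 -0.23194413]
time_s: 11.4
ee_pos: [0.5822, -0.1013, 0.0185]
orientation: [0.0, 0.061, 0.998, -0.0]
wrist_force: [0.9, -0.3, 0.0]
grip_width: 0.3
```

```bash
python3 -m inch '[[[0,0,0.2,0,0,0],[0,0.3,0.1,0,0,0],[0,0.4,0,0,0,0],[0,0.4,0,0,0,0],[0,0.4,0,0,0,0],[0,0.4,0,0,0,0],[0,0.4,0,0,0,0],[0,0.4,0,0,0,0],[0,0.4,0,0,0,0],[0,0.4,0,0,0,0],[0,0.4,0,0,0,0],[0,0.4,0,0,0,0],[0,0.4,0,0,0,0],[0,0.4,0,0,0,0],[0,0.4,0,0,0,0],[0,0.4,0,0,0,0],[0,0.4,0,0,0,0],[0,0.4,0,0,0,0],[0,0.4,0,0,0,0],[0,0.4,0,0,0,0]]]'
python3 -m inch '[[[0,0.4,0,0,0,0],[0,0.4,0,0,0,0],[0,0.4,0,0,0,0],[0,0.4,0,0,0,0],[0,0.4,0,0,0,0],[0,0.4,0,0,0,0],[0,0.4,0,0,0,0],[0,0.4,0,0,0,0],[0,0.3,0,0,0,0],[0,0.2,0,0,0,0],[0,0,0,0,0,0]]]'
```

```text
time_s: 13.07
ee_pos: [0.5911, -0.0264, 0.0153]
orientation: [-0.0, 0.061, 0.998, 0.0]
wrist_force: [0.4, -1.6, 0.5]
grip_width: 0.299
time_s: 13.98
ee_pos: [0.5957, 0.0105, 0.0153]
orientation: [0.0, 0.061, 0.998, 0.0]
wrist_force: [-0.7, -0.5, 0.4]
grip_width: 0.296
```

Run:
```python
from h import *
R=np.array([[.9924,-.1227],[.1227,.9924]])
s=ctrl.state();print(R@(s["ee_pos"][:2]-[.6425,.125]),s["wrist_force"],s["torque"])
```

```text
[-0.03241444 -0.11937548] [-0.74115497 -0.48507705  0.37848786] [-0.02714482 -0.03926303 -0.042356  ]
```

12 mm to go.

```bash
python3 -m inch '[[[0,0.2,0,0,0,0],[0,0.2,0,0,0,0],[0,0.2,0,0,0,0],[0,0.2,0,0,0,0],[0,0.1,0,0,0,0],[0,0.1,0,0,0,0],[0,0,0,0,0,0]]]'
python3 -m inch '[[[0,0.1,0,0,0,0],[0,0.1,0,0,0,0],[0,0,0,0,0,0]]]'
```

```text
time_s: 14.57
ee_pos: [0.5969, 0.0201, 0.0153]
orientation: [-0.0, 0.061, 0.998, 0.0]
wrist_force: [0.4, -0.8, 0.5]
grip_width: 0.3
time_s: 14.82
ee_pos: [0.597, 0.0218, 0.0153]
orientation: [-0.0, 0.061, 0.998, -0.0]
wrist_force: [-0.8, -2.6, -0.6]
grip_width: 0.296
```

```bash
python3 -m inch '[[[0,0.1,0,0,0,0],[0,0,0,0,0,0],[0,0,0,0,0,0]]]'
python3 -m inch '[[[0,0.1,0,0,0,0],[0,0,0,0,0,0],[0,0,0,0,0,0]]]'
```

```text
time_s: 15.07
ee_pos: [0.5969, 0.0221, 0.0153]
orientation: [-0.0, 0.061, 0.998, -0.001]
wrist_force: [-2.6, -5.1, 0.5]
grip_width: 0.299
time_s: 15.32
ee_pos: [0.5967, 0.0223, 0.0152]
orientation: [-0.001, 0.062, 0.998, -0.001]
wrist_force: [-3.5, -9.3, 1.7]
grip_width: 0.298
```

Home against the stop: it resisted at 9 N with no further travel. I'll back off and re-seat it against the fence from the front.

```bash
python3 -m inch '[[[0,-0.5,0,0,0,0],[0,-0.7,0,0,0,0],[0,-1.2,-1,0,0,0],[0,-0.5,-2.2,0,0,0],[0,0,-2.5,0,0,0],[0,0,-2.2,0,0,0],[0,0,0,0,0,0.12],[0,0,0,0,0,0.121],[0,0,0,0,0,0.121],[0,0,0,0,0,0.121],[0,0,0,0,0,0.121],[0,0,0,0,0,0.121],[0,0,0,0,0,0.121],[0,0,0,0,0,0.121],[0,0,0,0,0,0.121],[0,0,0,0,0,0.121],[0,0,0,0,0,0.121],[0,0,0,0,0,0.121],[0,0,0,0,0,0.12],[0,0,0,0,0,0]]]' 0.6
python3 - <<'E'
from h import *
A=np.array([[.9924,.1227],[-.1227,.9924]]); t=np.array([.6425,.125])+A@[-.098,-.048]
go([*t,.016],np.pi/2-.123)
E
```

```text
time_s: 16.98
ee_pos: [0.5939, -0.0057, 0.0951]
orientation: [0.0, 0.751, 0.66, 0.0]
wrist_force: [0.4, -1.0, -0.3]
grip_width: 0.398
now [ 0.5939 -0.0057  0.0951] shift cm [ 8.72 -6.64  7.91] in target frame [ 8.77 -6.58  7.91] turn [ 0.001 -0.    -0.006]
```

```bash
python3 -m inch '[[[0,-2.2,0,0,0,-0.006],[0,-2.2,0,0,0,0],[1,-2.2,0,0,0,0],[2.2,0,0,0,0,0],[2.2,0,0,0,0,0],[2.2,0,0,0,0,0],[1.15,0,0,0,0,0],[0,0,0,0,0,0],[0,0,0,0,0,0]]]'
python3 - <<'E'
from h import *
A=np.array([[.9924,.1227],[-.1227,.9924]]); t=np.array([.6425,.125])+A@[-.098,-.048]
go([*t,.016],np.pi/2-.123)
snap("scene","s4");im=cv2.imread("pics/s4.png")[170:310,280:440];cv2.imwrite("pics/s4.png",cv2.resize(im,None,fx=4,fy=4,interpolation=cv2.INTER_CUBIC))
E
```

```text
time_s: 17.73
ee_pos: [0.5386, 0.0897, 0.0945]
orientation: [0.0, 0.746, 0.666, -0.0]
wrist_force: [0.0, -0.5, 0.1]
grip_width: 0.392
now [0.5386 0.0897 0.0945] shift cm [-0.02  0.08  7.85] in target frame [-0.02  0.08  7.85] turn [0.    0.    0.009]
```

View pics/s4.png

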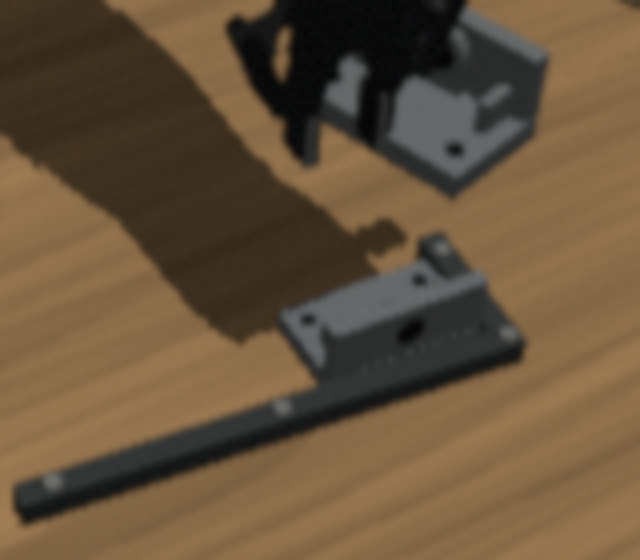

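The bracket appears seated in the corner. Now I lower and make the confirming push towards the fence.

```bash
python3 -m inch '[[[0,0,1.2,0,0,0.009],[0,0,2,0,0,0],[0,0,2,0,0,0],[0,0,1.2,0,0,0],[0,0,0.6,0,0,0],[0,0,0.4,0,0,0],[0,0,0.3,0,0,0],[0,0,0.1,0,0,0],[0,0.2,0,0,0,0],[0,0.4,0,0,0,0],[0,0.4,0,0,0,0],[0,0.4,0,0,0,0],[0,0.4,0,0,0,0],[0,0.3,0,0,0,0],[0,0.2,0,0,0,0],[0,0.1,0,0,0,0],[0,0,0,0,0,0]]]'
python3 -m inch '[[[0,0.1,0,0,0,0],[0,0.1,0,0,0,0],[0,0,0,0,0,0]]]'
```

```text
time_s: 19.2
ee_pos: [0.5621, 0.0868, 0.0162]
orientation: [-0.0, 0.75, 0.661, -0.0]
wrist_force: [-1.1, 0.5, -0.3]
grip_width: 0.4
time_s: 19.45
ee_pos: [0.5643, 0.0865, 0.0162]
orientation: [-0.0, 0.75, 0.661, -0.0]
wrist_force: [-1.2, 0.9, 0.2]
grip_width: 0.401
```

```bash
python3 -m inch '[[[0,0.1,0,0,0,0],[0,0,0,0,0,0],[0,0,0,0,0,0]]]'
python3 -m inch '[[[0,0.1,0,0,0,0],[0,0,0,0,0,0],[0,0,0,0,0,0]]]'
python3 -m inch '[[[0,0.1,0,0,0,0],[0,0,0,0,0,0],[0,0,0,0,0,0]]]'
```

```text
time_s: 19.7
ee_pos: [0.5652, 0.0864, 0.0162]
orientation: [-0.0, 0.75, 0.661, 0.0]
wrist_force: [-1.2, 0.9, -0.4]
grip_width: 0.403
time_s: 19.95
ee_pos: [0.5653, 0.0864, 0.0162]
orientation: [-0.001, 0.75, 0.661, -0.001]
wrist_force: [-5.2, 2.0, 2.5]
grip_width: 0.397
time_s: 20.2
ee_pos: [0.5654, 0.0864, 0.0161]
orientation: [-0.001, 0.75, 0.661, -0.001]
wrist_force: [-6.9, 2.9, 4.4]
grip_width: 0.399
```

```bash
python3 -m inch '[[[0,-0.4,0,0,0,0],[0,-0.8,0,0,0,0],[0,-1.2,0,0,0,0],[0,-0.6,-2,0,0,0],[0,0,-3,0,0,0],[0,0,-3,0,0,0],[0,0,-3,0,0,0],[0,0,-2.4,0,0,0],[0,2,0,0,0,0],[0,2.5,0,0,0,0],[0,2.5,0,0,0,0],[0.6,1.5,0,0,0,0],[0,0,0,0,0,0],[0,0,0,0,0,0]]]'
python3 - <<'E'
from h import *
p=ctrl.camera_params("wrist");np.save("p3.npy",p,allow_pickle=True);im=snap("wrist","w3")
for n in("bracket","bracket_corner","corner"):
    for r in ctrl.tip_of(n,"wrist"): print(n,np.round(r["uv"],1),round(r["confidence"],2),np.round(at("wrist",r["uv"],0,p),4))
q=proj("wrist",[.6425,.125,.018],p);print(q,ctrl.state()["ee_pos"])
x,y=int(q[0])-150,int(q[1])-140; x,y=max(x,0),max(y,0);c=im[y:y+200,x:x+260,::-1];print("crop",x,y)
cv2.imwrite("pics/w3c.png",cv2.resize(c,None,fx=3,fy=3,interpolation=cv2.INTER_CUBIC))
E
```

```text
time_s: 21.37
ee_pos: [0.6225, 0.0851, 0.1499]
orientation: [0.0, 0.75, 0.661, -0.0]
wrist_force: [-0.9, 0.7, -1.0]
grip_width: 0.403
bracket [320.2 202.5] 0.61 [0.6057 0.0808 0.    ]
bracket [376.3 237.3] 0.39 [0.6417 0.1242 0.    ]
bracket_corner [374.3 237.9] 0.96 [0.6421 0.1225 0.    ]
corner [377.6 234.3] 0.94 [0.6392 0.1256 0.    ]
[380.25069053 245.33047937] [0.62163097 0.08519742 0.15042098]
crop 230 105
```

View pics/w3c.png

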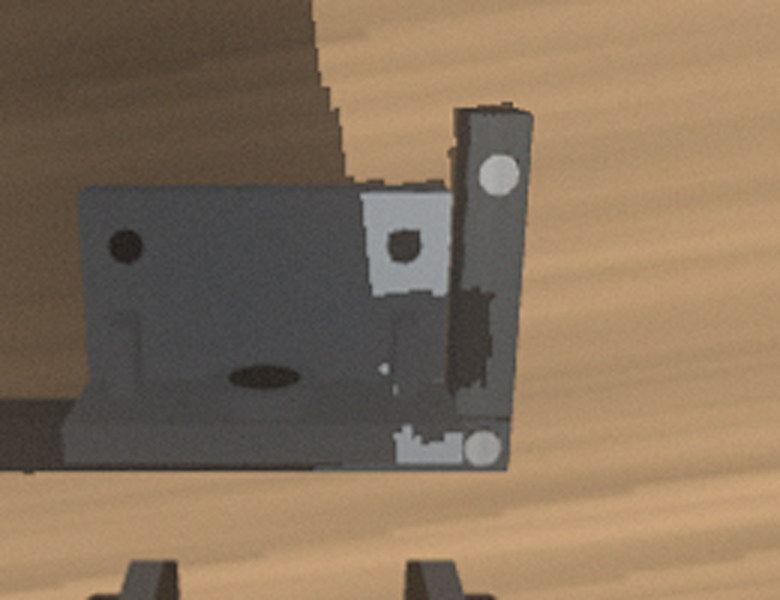

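Run:
```python
from h import *
p=np.load("p3.npy",allow_pickle=True).item()
R=np.array([[.9924,-.1227],[.1227,.9924]])
for u,z in(([451,200],.014),([447,290],.014),([469,200],.018),([467,280],.018),([80,187],.014),([445,187],.014),([64,463],.05),([394,465],.05)): print(u,z,np.round(R@(at("wrist",[230+u[0]/3,105+u[1]/3],z,p)[:2]-[.6425,.125]),4))
A=R.T; t=np.array([.6425,.125])+A@[-.033,-.096-.011-.022]
go([*t,.0155],np.pi-.123)
```

```text
[451, 200] 0.014 [-0.0584 -0.002 ]
[447, 290] 0.014 [-0.035 -0.002]
[469, 200] 0.018 [-0.059   0.0019]
[467, 280] 0.018 [-0.0385  0.0024]
[80, 187] 0.014 [-0.0619 -0.0962]
[445, 187] 0.014 [-0.0617 -0.0037]
[64, 463] 0.05 [-0.0013 -0.0972]
[394, 465] 0.05 [-0.0006 -0.0182]
now [0.6216 0.0852 0.1504] shift cm [-8.7  -1.69 13.49] in target frame [ 1.72 -8.69 13.49] turn [-0.    -0.    -1.573]
```

The strip beside the stop at crop columns 451–469 could be shadow or a 2–3 mm gap. A second nudge towards the stop will settle it.

```bash
python3 -m inch '[[[-1.5,-0.4,0,0,0,0],[-2.4,-0.4,0,0,0,0],[-2.4,-0.4,0,0,0,0],[-2.4,-0.4,0,0,0,0],[0,0,0,0,0,-0.121],[0,0,0,0,0,-0.121],[0,0,0,0,0,-0.121],[0,0,0,0,0,-0.121],[0,0,0,0,0,-0.121],[0,0,0,0,0,-0.121],[0,0,0,0,0,-0.121],[0,0,0,0,0,-0.121],[0,0,0,0,0,-0.121],[0,0,0,0,0,-0.121],[0,0,0,0,0,-0.121],[0,0,0,0,0,-0.121],[0,0,0,0,0,-0.121],[0,0,0,0,0,0],[0,0,0,0,0,0]]]' 0.7
python3 - <<'E'
from h import *
R=np.array([[.9924,-.1227],[.1227,.9924]])
A=R.T; t=np.array([.6425,.125])+A@[-.033,-.096-.011-.022]
go([*t,.0155],np.pi-.123)
E
```

```text
time_s: 23.15
ee_pos: [0.5952, 0.0004, 0.1505]
orientation: [0.0, 0.064, 0.998, -0.0]
wrist_force: [-0.1, 0.8, -0.3]
grip_width: 0.302
now [5.952e-01 4.000e-04 1.505e-01] shift cm [ 0.14  0.04 13.5 ] in target frame [ 0.14  0.04 13.5 ] turn [-0.     0.    -0.005]
```

```bash
python3 -m inch '[[[0.14,0,1.5,0,0,-0.005],[0,0,2.8,0,0,0],[0,0,2.8,0,0,0],[0,0,2.5,0,0,0],[0,0,1.5,0,0,0],[0,0,1,0,0,0],[0,0,0.7,0,0,0],[0,0,0.4,0,0,0],[0,0,0.3,0,0,0],[0,0.2,0,0,0,0],[0,0.4,0,0,0,0],[0,0.4,0,0,0,0],[0,0.4,0,0,0,0],[0,0.3,0,0,0,0],[0,0.2,0,0,0,0],[0,0.1,0,0,0,0],[0,0,0,0,0,0]]]'
python3 -m inch '[[[0,0.1,0,0,0,0],[0,0.1,0,0,0,0],[0,0,0,0,0,0]]]'
python3 -m inch '[[[0,0.1,0,0,0,0],[0,0,0,0,0,0],[0,0,0,0,0,0]]]'
```

```text
time_s: 24.57
ee_pos: [0.5967, 0.021, 0.0154]
orientation: [-0.0, 0.059, 0.998, -0.0]
wrist_force: [0.2, -0.1, 0.8]
grip_width: 0.298
time_s: 24.82
ee_pos: [0.5969, 0.0227, 0.0153]
orientation: [-0.0, 0.059, 0.998, -0.0]
wrist_force: [-0.7, -2.8, 1.0]
grip_width: 0.3
time_s: 25.07
ee_pos: [0.597, 0.0231, 0.0153]
orientation: [-0.0, 0.06, 0.998, -0.001]
wrist_force: [-2.1, -5.6, 1.8]
grip_width: 0.296
```

```bash
python3 -m inch '[[[0,0.1,0,0,0,0],[0,0,0,0,0,0],[0,0,0,0,0,0]]]'
python3 -m inch '[[[0,0.15,0,0,0,0],[0,0,0,0,0,0],[0,0,0,0,0,0]]]'
python3 -m inch '[[[0,0.15,0,0,0,0],[0,0,0,0,0,0],[0,0,0,0,0,0]]]'
```

```text
time_s: 25.32
ee_pos: [0.597, 0.0232, 0.0154]
orientation: [-0.0, 0.06, 0.998, -0.001]
wrist_force: [-3.4, -10.2, 3.7]
grip_width: 0.301
time_s: 25.57
ee_pos: [0.5971, 0.0234, 0.0155]
orientation: [-0.0, 0.061, 0.998, -0.003]
wrist_force: [-5.2, -16.8, 4.7]
grip_width: 0.301
time_s: 25.82
ee_pos: [0.5972, 0.0237, 0.0156]
orientation: [-0.0, 0.061, 0.998, -0.004]
wrist_force: [-4.8, -22.5, 7.7]
grip_width: 0.301
```

It holds at 22 N, far above the 7 N that sliding takes, so the bracket is hard home. I'll withdraw and check.

```bash
python3 -m inch '[[[0,-0.3,0,0,0,0],[0,-0.4,0,0,0,0],[0,-0.8,0,0,0,0],[0,-1.2,0,0,0,0],[0,-0.5,-2,0,0,0],[0,0,-3,0,0,0],[0,0,-3,0,0,0],[0,0,-3,0,0,0],[0,-1.5,-3,0,0,0],[0,-3,0,0,0,0],[0,-3,0,0,0,0],[0,-2,0,0,0,0],[0,0,0,0,0,0],[0,0,0,0,0,0]]]'
python3 - <<'E'
from h import *
p=ctrl.camera_params("wrist");im=snap("wrist","w4");snap("top","top4")
q=proj("wrist",[.6055,.08,.018],p);print(q)
x,y=max(int(q[0])-130,0),max(int(q[1])-110,0);c=im[y:y+200,x:x+260,::-1];print("crop",x,y)
t=cv2.imread("pics/top4.png")[195:265,230:330]
cv2.imwrite("pics/w4c.png",np.vstack([cv2.resize(c,(520,400),interpolation=cv2.INTER_CUBIC)[:340],cv2.resize(t,(520,260),interpolation=cv2.INTER_CUBIC)]))
for n in("housing","window","go_gauge","swab_cup","driver","bracket"):
    for r in ctrl.tip_of(n,"top"): print(n,np.round(r["uv"],1),round(r["confidence"],2))
E
```

```text
time_s: 26.98
ee_pos: [0.5823, -0.0996, 0.1552]
orientation: [0.0, 0.06, 0.998, 0.0]
wrist_force: [-0.1, 0.8, 0.3]
grip_width: 0.295
[325.60697002 403.76368248]
crop 195 293
housing [160.7 225.9] 0.68
window [462.9 203.7] 0.67
window [248.8 212.6] 0.56
go_gauge [454.6 284. ] 0.68
swab_cup [120.7 304.8] 0.9
driver [501.6 298.5] 0.92
bracket [268.9 228.3] 0.88
bracket [210.8 285.5] 0.63
```

View pics/w4c.png

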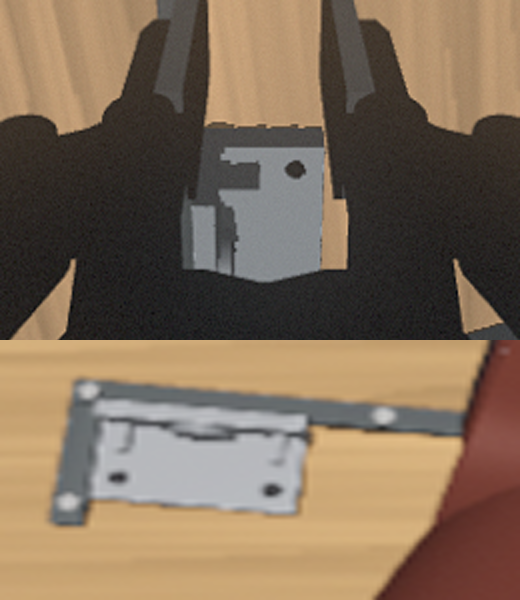

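```bash
python3 -c "
from cell import ctrl
print(ctrl.state()['wrist_force'],ctrl.state()['time_s']);print(ctrl.sign_off())"
```

```text
[0.40939766 0.8934014  1.08818778] 27.3833
the job is handed in; nothing more can be done
None
```

I pushed the 60 x 96 mm bracket flat along the table into the datum corner and left it there. I handed the job in at 27.4 s with the robot clear of everything.

- **Fence:** I used two fingers on its front edge to push it against the long fence. A second push from the front stopped about 72 mm from the fence by my measurement, the same place as the first. It resisted at 7 N with no further travel.
- **End stop:** I pushed its right side along the fence to the end stop, re-seated it against the fence, then pushed it to the stop again. That second push ended 0.8 mm further in than the first. The first had therefore not fully seated it, or the re-seating had shifted it slightly. The second held firm at 22 N, well above the roughly 7 N that sliding takes.
- **Final picture:** The overhead view shows the bracket parallel in the corner, with no visible gap.
- **Other objects:** The housing, window, go gauge, cup, driver and left-hand large bracket were within about 5 pixels of where they started, which is about the detector's scatter. The detector missed the right-hand large bracket in that last picture, but the arm never came near it.

**What disagreed:** An earlier wrist picture showed a dark strip, 2–4 mm wide, between the bracket and the stop. I took it to be a shadow or a small gap, which is why I did the second push. I did not repeat the fence push after that, but during it the side force pressed the bracket towards the fence.

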